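# Dispense a spacer bar and complete the prop tower

## Task

Push the red paddle of the bar dispenser forward through its whole stroke, until it is fully home against the magazine, and let it spring back, so that the lowest yellow spacer bar comes out in front; do this once, the spare bar stays in the magazine. Then lay that bar flat on top of the prop tower as the missing second bar of the top layer: crosswise over the open ends of the two grey bars beneath, parallel to the top bar already there, with its edge and ends in line with the tower's sides. Let go of it, and leave the rest of the tower and the other things on the bench where they are.

Things in the scene. Friction and masses are not known exactly. Their poses are not given: they have to be found in the camera images.
- dispenser: fixed bar dispenser. Origin: on the bench under the magazine's middle; x = push direction, from paddle to outlet. Deck 20 mm high, 170 mm along y, x = -105 to +125 mm. Magazine of aluminium walls, outside 43 mm along x, 162 mm along y, top at 62 mm; the bars lie flat in it along y, one on another
- outlet (a point): point on the outlet deck, 20 mm above the bench, 68 mm in front of the magazine's middle, where the middle of the bar's underside rests once pushed fully out; the bar is then 28 mm clear of the magazine. Low side rails (7 mm high) pass the bar's ends, a 5 mm lip ends the deck 53 mm further on
- slide (a joint): sprung slide that carries the red paddle, in m: 0 = at rest, 0.070 = fully home (paddle touching the magazine's back wall). The spring pushes it back with 2.4 N at rest to 8 N when home
- paddle (a point): middle of the red paddle's back face (the face to push, looking to the dispenser's -x), 55 mm above the bench; moves with the slide. The paddle is upright, 70 mm wide, 10 mm thick, from 21 to 79 mm above the bench; x axis = push direction
- bar: the lowest yellow spacer bar in the magazine, the one to be dispensed: 150 mm along its y, 32 mm along its x, 16 mm high (z), 60 to 120 g, a thin black stripe along the middle of its top. Origin: centre of its underside
- spare_bar: the spare bar lying on it in the magazine, a spacer bar like bar (150 x 32 x 16 mm, same origin and axes); it sinks onto the deck when the slide is back
- mat: fixed black mat 170 x 170 x 6 mm under the tower; origin: centre of its underside. Tower: 150 mm square, crosswise layers of bars 16 mm high: two blue along the mat's y at x = +-59 mm, two grey along its x at y = +-59 mm, on top one yellow along its y at x = -59 mm; the place at x = +59 mm is open
- open_place (a point): the open place in the top layer: where the centre of the bar's underside belongs, 38 mm above the bench; the bar lies along this point's y axis (either way round)
- mate: the bar already in the top layer, a spacer bar like bar (150 x 32 x 16 mm, same origin and axes)
- low1: tower's bottom layer, blue, else a spacer bar like bar (150 x 32 x 16 mm, same origin and axes)
- low2: tower's bottom layer, blue, else a spacer bar like bar (150 x 32 x 16 mm, same origin and axes)
- mid1: tower's middle layer, grey, else a spacer bar like bar (150 x 32 x 16 mm, same origin and axes)
- mid2: tower's middle layer, grey, else a spacer bar like bar (150 x 32 x 16 mm, same origin and axes)
- screwdriver: bystander: screwdriver 170 mm long, lying about along x between dispenser and tower, under 35 mm high
- tape: bystander: roll of black tape, 96 mm across, 24 mm high
- mouse: bystander: black computer mouse, 100 x 58 x 32 mm, on a blue pad
- tester: bystander: orange meter, 150 x 75 x 38 mm
- cutters: bystander: cutters with yellow handles, about 145 mm long, 18 mm high
Not all that is in view belongs to the job. There is more than one size of the mat; the one meant has the size given above.

How it is judged:
By the outcome, as a careful person would: the job done as asked, in the order asked, and still so for the second after the job is handed in, with the robot touching nothing.
It also fails if it takes over 59 s, if anything falls off the work surface, if the arm or the gripper's body presses on something with over 40 N, if the wrist force passes 120 N, or if a joint passes its speed limit or range.

## Robot

A 6-joint arm with a two-finger parallel gripper is mounted at the origin on the work surface. World frame = base frame: x ahead of the robot, y to its left, z up, the work surface at z = 0. Lengths are in mm, angles in rad, forces in N, time in s.
With the tool pointing down it reaches from about 400 to 925 mm from the base axis. Payload 12.5 kg.
Tool frame: the origin (TCP) lies between the finger pads; the fingertips stand 11 mm ahead of it and the grasp point (between the pads) lies 8 mm behind it (env.tip_extent is the distance from the TCP to the fingertips, in mm); x points along the fingers, z is the direction in which the jaws open and shut, and the axes are right-handed (so a half turn about x gives the same grasp; the last joint's range is limited). The gripper opens to 95 mm and grips with 3 to 60 N. Pads are 20 mm wide; open, the fingers measure 119 mm over their backs; the gripper's body (75 mm by 180 mm) begins 59 mm behind the grasp point.
Start: joints at [-0.106, 0.491, 1.559, -0, 1.092, -0.106], TCP at [625.016, 0.021, 225.661] pointing down, gripper open.
Joint ranges: [-3.1, 3.1], [-0.84, 2.19], [0.05, 2.79], [-1.13, 4.28], [0.06, 2.93], [-2.69, 2.69]. Speed limits (rad/s): [2.22, 2.22, 2.79, 3.14, 3.14, 3.14].

## Interface

Orientations are given as [roll, pitch, yaw] about the fixed x, y, z axes, in that order (R = Rz(yaw) Ry(pitch) Rx(roll)).
In Python, from cell import status, imaging, env gives the robot as it stands. The module is installed in compiled form; this text tells all that it offers.
- The arm moves only by the tool apply_moves, never from a script. Its argument "increments" is a list of rows, each a list of 5 numbers: the closure, from 0 (fully open) to 1 (shut), then the shift along the tool's x, y, z in mm, then the turn about the tool's x in degrees. A call has 1 to 10 rows; each row shifts and turns the commanded pose from where the row before left it, along the tool's axes as they then stand; what a row does not reach is not made up. A row lasts 1/10 s, in which the tool goes at most 50 mm and 8.59 degrees, less where a joint would pass 70% of its speed; a pose out of reach is approached as far as the arm can. A call with a gripper value outside its range is refused whole. The fingers move at their own pace and stop on an object; the grip force is fixed at half the most. Time passes only in rows, so rows that do not move let the fingers close. It gives the time, the measured TCP pose, the force and the opening at its end, in the units of the state.
- status.state(): the state, without advancing time (a new reading comes with each control period).
- imaging.read_camera(name): name is "scene" or "side" or "wrist"; returns a dict with "pixels" (400x640x3 uint8, red, green, blue), "fovy" (degrees; the focal length in pixels is half the picture's height over the tangent of half this angle, whatever the lens; pixels are square), "cx", "cy" (the principal point, pixels), "distortion" ([k1, k2, p1, p2, k3] as OpenCV has them; the pictures are not rectified), "R" (3x3) and "t" (3): a world point X has camera coordinates R X + t. Camera axes: x right, y down, z forward; pixel columns grow to the right and rows downward; lengths in mm; the calibration is good to about 2 mm. A picture is of the moment at which its call begins. There is no depth.
- env.job_done(): hands the job in, once; it reports no verdict.
The state is a dict: "t": time; "joints": joint angles; "qvel": joint speeds; "tau": joint torques, N m; "eef_pos": TCP position; "tcp_rot": TCP orientation; "ft_force": force on the tool from outside, world axes, zero at the start; "moment": the same for the moment, N m; "opening": opening from 0.0 (shut) to 1.0 (fully open).
Only numpy, scipy, OpenCV 4.12 (cv2) and the standard library are available. Lean on these libraries where they do the work, as an engineer would, in place of code of your own. Each camera call takes 0.05 s, during which the arm holds its last target. There are 200 camera calls.

## Working session

There is one attempt and no reset: what is moved stays moved. The work goes in short steps, Python scripts to look and compute and a tool call to move; the robot and the scene stay as the last step left them, time stands still between calls to the robot, and variables do not carry over. Pictures are saved under pics/ and viewed, about 8 in all and at most 12, crops included, and the job is handed in when it is done.

Besides the shell and the picture viewer there is one more tool, called as name(argument=value, ...) on one line, values as JSON. apply_moves: Moves the arm, as the interface text tells. Its arguments: {"type":"object","properties":{"increments":{"type":"array"}},"required":["increments"]}

```bash
mkdir -p pics; python3 - <<'E'
from cell import status, imaging, env
import cv2,numpy as np
s=status.state();print(s['t'],s['eef_pos'],s['tcp_rot'],s['opening'],env.tip_extent)
for n in ['scene','side']:
    c=imaging.read_camera(n);print(n,c['fovy'],c['cx'],c['cy'],c['distortion'],np.round(c['R'],3).tolist(),np.round(c['t'],1))
    cv2.imwrite(f'pics/{n}0.png',c['pixels'][:,:,::-1])
E
```

```text
0.0 [6.24762899e+02 4.32684479e-02 2.25033845e+02] [3.0336943  1.56964592 3.03365819] 1.0017184112935584 11.0
scene 53.88091221374332 314.8186569613772 198.53827744477036 [-0.02830285  0.          0.          0.          0.        ] [[-0.521, 0.853, -0.02], [0.589, 0.342, -0.732], [-0.618, -0.394, -0.681]] [ 355.4 -236.  1409.5]
side 54.29536228945235 316.9459178210304 196.4133314235181 [0.01551231 0.         0.         0.         0.        ] [[-0.827, -0.562, 0.011], [-0.347, 0.495, -0.797], [0.443, -0.662, -0.604]] [361.4 277.4 945.5]
```

View pics/scene0.png

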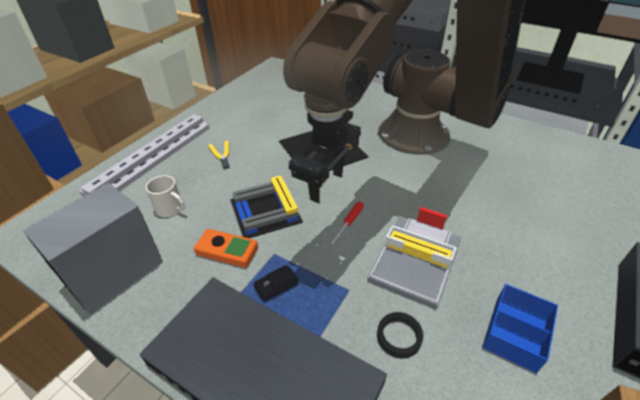

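View pics/side0.png

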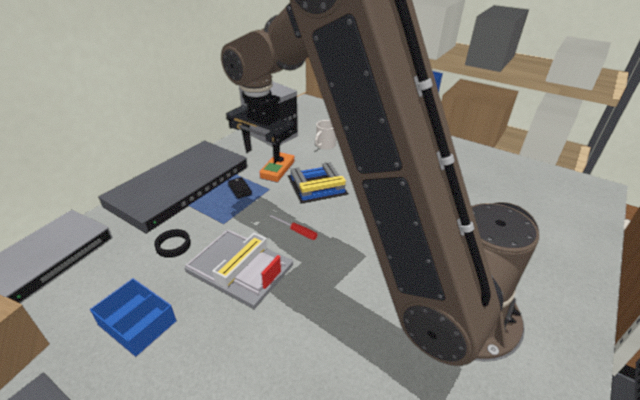

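The scene view shows the dispenser around (415,258), with its red paddle at (432,217) and yellow bar at (420,246). The tower is at (267,205). Candidate yellow things are the bar in the magazine (420,246), the tower top bar (286,195) and the cutters (219,150). Red things are the paddle (432,217) and the screwdriver (354,212). I choose the magazine bar, the paddle, and the black mat under the tower.

```bash
cat > h.py <<'E'
import cv2,numpy as np
from scipy.spatial.transform import Rotation as Ro
from cell import status,imaging,env
def cam(n): 
    c=imaging.read_camera(n); f=200/np.tan(np.radians(c['fovy']/2))
    c['K']=np.array([[f,0,c['cx']],[0,f,c['cy']],[0,0,1]]);c['R']=np.array(c['R']);c['t']=np.array(c['t']);c['D']=np.array(c['distortion']);return c
def cast(c,px,z):
    p=cv2.undistortPoints(np.array(px,float).reshape(-1,1,2),c['K'],c['D'])[:,0]
    d=np.c_[p,np.ones(len(p))]@c['R']; o=-c['R'].T@c['t']
    return (o+d*((z-o[2])/d[:,2])[:,None])[:,:2]
def proj(c,X): return cv2.projectPoints(np.array(X,float).reshape(-1,1,3),cv2.Rodrigues(c['R'])[0],c['t'],c['K'],c['D'])[0][:,0]
def save(c,n,x0=0,y0=0,x1=640,y1=400,k=1): cv2.imwrite(f'pics/{n}.png',cv2.resize(c['pixels'][y0:y1,x0:x1,::-1],None,fx=k,fy=k,interpolation=cv2.INTER_CUBIC))
def mask(c,col,roi=None):
    h=cv2.cvtColor(c['pixels'],cv2.COLOR_RGB2HSV);H,S,V=h[...,0],h[...,1],h[...,2]
    m={'y':(H>20)&(H<35)&(S>130)&(V>90),'r':((H<6)|(H>172))&(S>140)&(V>70)}[col]
    if roi: z=np.zeros_like(m);z[roi[1]:roi[3],roi[0]:roi[2]]=1;m=m&z
    return m.astype(np.uint8)
def rect(m):
    cs=cv2.findContours(m,0,1)[0]; return cv2.minAreaRect(np.vstack([c for c in cs if len(c)>8]))
E
python3 - <<'E'
from h import *
a=cam('scene');b=cam('side')
for n,c,rois in (('scene',a,{'mag':(380,225,465,275),'mate':(265,170,305,220)}),('side',b,{'mag':(210,230,270,285),'mate':(298,170,350,200)})):
    for k,r in rois.items():
        rc=rect(mask(c,'y',r)); bx=cv2.boxPoints(rc); 
        print(n,k,np.round(bx).tolist(),np.round(cast(c,bx,52 if k=='mag' else 54)).tolist(),np.round(cast(c,[rc[0]],52 if k=='mag' else 54)))
ds=[(399,217),(461,240),(440,303),(370,276)]
print('deck',np.round(cast(a,ds,20)).tolist()); print('paddle top',np.round(cast(a,[(419,208),(446,214)],79)))
A=cv2.resize(a['pixels'][190:310,360:480],(400,400),interpolation=2);B=cv2.resize(a['pixels'][160:250,220:310],(400,400),interpolation=2)
cv2.imwrite('pics/crop.png',np.hstack([A,B])[:,:,::-1])
E
```

```text
scene mag [[387.0, 246.0], [393.0, 230.0], [452.0, 251.0], [446.0, 267.0]] [[580.0, 144.0], [522.0, 135.0], [513.0, 285.0], [569.0, 288.0]] [[546. 215.]]
scene mate [[270.0, 179.0], [281.0, 173.0], [298.0, 211.0], [287.0, 216.0]] [[517.0, -255.0], [481.0, -241.0], [586.0, -110.0], [617.0, -124.0]] [[ 553. -179.]]
side mag [[219.0, 271.0], [255.0, 237.0], [259.0, 241.0], [223.0, 276.0]] [[543.0, 278.0], [553.0, 133.0], [531.0, 140.0], [523.0, 282.0]] [[538. 212.]]
side mate [[299.0, 182.0], [343.0, 174.0], [345.0, 184.0], [301.0, 192.0]] [[607.0, -145.0], [513.0, -267.0], [477.0, -219.0], [569.0, -103.0]] [[ 542. -182.]]
deck [[440.0, 123.0], [437.0, 293.0], [645.0, 306.0], [658.0, 139.0]]
paddle top [[441. 171.]
 [428. 238.]]
```

View pics/crop.png

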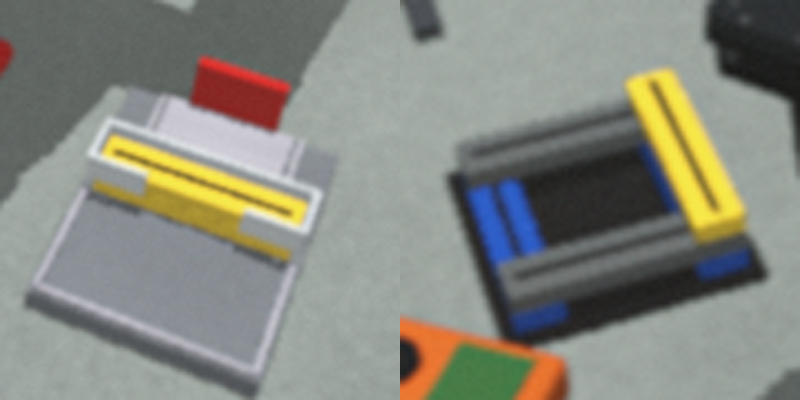

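The crop confirms it: the red paddle is behind the magazine, with a yellow bar with a black stripe in it. The tower has its open side to the left, over the grey bars. I'll move over the dispenser for a close look with the wrist camera.

apply_moves(increments=[[1,0,25,-14],[1,0,25,-14]])

```text
validation failed for argument at $.in...
```

apply_moves(increments=[[1,0,25,-14,0],[1,0,25,-14,0],[1,0,25,-14,0],[1,0,25,-14,0],[1,0,25,-14,0],[1,0,25,-14,0],[1,0,25,-14,0],[1,0,25,-14,0],[1,0,0,0,0]])

```text
t: 1.1
eef_pos: [511.5, 202.2, 225.7]
tcp_rot: [2.6, 1.57, 2.603]
ft_force: [-0.2, 0.1, 0.5]
opening: 0.299
```

```bash
python3 - <<'E'
from h import *
c=cam('wrist');save(c,'w1');s=status.state();print(s['eef_pos'],c['R'].round(3).tolist(),(-c['R'].T@c['t']).round(1),s['opening'])
np.savez('w1.npz',**{k:c[k] for k in('pixels','K','R','t','D')})
a=cam('scene');save(a,'s1',360,180,480,310,3)
print(proj(a,[[643,-253,38],[434,205,79],[546,213,52]]))
E
```

```text
[512.39328283 201.06438106 225.7100473 ] [[1.0, 0.004, -0.001], [0.004, -0.966, 0.258], [0.0, -0.258, -0.966]] [512.  276.4 384.5] 0.26206470094082696
[[243.73515445 208.74575993]
 [432.75616834 210.95514121]
 [418.44877045 248.10035204]]
```

View pics/w1.png

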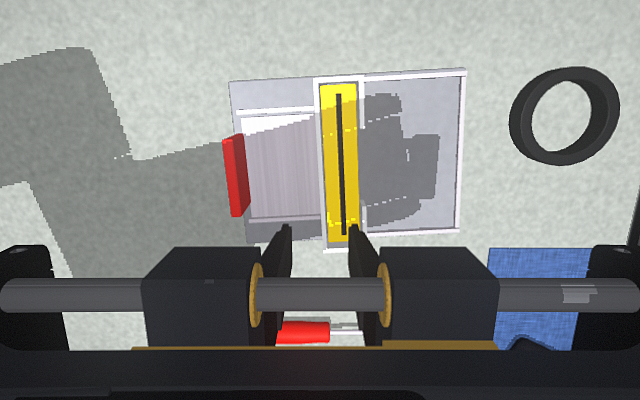

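The wrist view shows the paddle at (235,175), the yellow spare bar at (340,165) with its stripe from (339,94) to (344,235), and deck corners near (230,80) and (465,70). Now I'll measure these.

```bash
python3 - <<'E'
from h import *
c={k:v for k,v in np.load('w1.npz').items()}
h=cv2.cvtColor(c['pixels'],cv2.COLOR_RGB2GRAY)
# stripe line
pts=[]
for r in range(100,232):
    x=np.arange(328,354); g=h[r,328:354].astype(float); w=np.clip(60-g,0,None)
    if w.sum()>50: pts.append((np.sum(w*x)/w.sum(),r))
P=cast(c,pts,52); vx=cv2.fitLine(P.astype(np.float32),2,0,.01,.01).ravel(); print('stripe',vx, np.degrees(np.arctan2(vx[1],vx[0])),P[0],P[-1])
m=mask(c,'y',(310,70,370,260)); ys,xs=np.nonzero(m); print('yellow rows',ys.min(),ys.max())
for r in (ys.min()+3,120,200,ys.max()-3): q=np.nonzero(m[r])[0]; print(r,q.min(),q.max(),cast(c,[(q.min(),r),(q.max()+1,r)],52).round(1).tolist())
print('ends',cast(c,[(337,ys.min()),(344,ys.max()+1)],52).round(1).tolist())
m=mask(c,'r',(210,120,262,230)); L=[(np.nonzero(m[r])[0].min(),r) for r in range(144,212)]
P=cast(c,L,79); v=cv2.fitLine(P.astype(np.float32),2,0,.01,.01).ravel(); print('paddle back edge',v,np.degrees(np.arctan2(v[1],v[0])),P[0],P[-1])
ys,xs=np.nonzero(m);print(ys.min(),ys.max(),xs.min(),cast(c,[(225,ys.min()),(240,ys.max()+1)],79))
print('deck',cast(c,[(230,81),(466,68),(459,233),(246,243)],20).round(1).tolist())
E
```

```text
stripe [ 1.5540816e-01 -9.8785037e-01  5.3632922e+02  1.6804950e+02] -81.059525 [534.22608128 187.51422254] [540.09571148 149.85625602]
yellow rows 84 241
87 320 355 [[512.0, 285.5], [543.8, 285.6]]
120 322 356 [[513.9, 256.9], [545.6, 257.0]]
200 326 358 [[518.1, 181.5], [549.8, 181.6]]
238 328 348 [[520.4, 142.4], [541.2, 142.5]]
ends [[527.0, 288.1], [536.3, 138.2]]
paddle back edge [ 5.8662172e-02 -9.9827790e-01  4.3109601e+02  2.0892648e+02] -86.63697 [429.1263462  238.18737441] [433.14736548 178.69713451]
134 216 222 [[432.21234054 246.59088092]
 [440.8483719  173.0997068 ]]
deck [[425.0, 291.6], [651.4, 304.1], [662.3, 135.9], [432.0, 123.4]]
```

Dispenser origin is about (532,213.5) with yaw 3.4°, and the paddle's back face is 102 mm behind it. I'll go behind the paddle, turn and descend with the gripper shut.

apply_moves(increments=[[1,0,1,-28,0],[1,0,1,-28,0],[1,0,1,-28,0],[1,0,1,-26,0],[1,0,0,0,8.5],[1,0,0,0,8.5],[1,0,0,0,8.5],[1,0,0,0,8.5],[1,0,0,0,8.5],[1,0,0,0,8.5]])

```text
t: 2.2
eef_pos: [403.7, 203.2, 225.6]
tcp_rot: [0.507, 1.571, -0.39]
ft_force: [0.4, 0.5, 0.1]
opening: 0.005
```

apply_moves(increments=[[1,0,0,0,8.5],[1,0,0,0,8.5],[1,0,0,0,8.5],[1,0,0,0,8.5],[1,0,0,0,1.6],[1,35,0,0,0],[1,35,0,0,0],[1,35,0,0,0],[1,0,0,0,0],[1,0,0,0,0]])

```text
t: 3.2
eef_pos: [403.4, 203.8, 121.0]
tcp_rot: [-1.229, 1.57, -2.74]
ft_force: [-0.7, 0.0, 0.5]
opening: 0.002
```

```bash
python3 - <<'E'
from h import *
s=status.state();R=Ro.from_euler('xyz',s['tcp_rot']).as_matrix();p=np.array(s['eef_pos']);print(p,R.round(3).tolist(),s['opening'],s['ft_force'])
a=np.radians(3.4);d=np.array([np.cos(a),np.sin(a)]);l=np.array([-d[1],d[0]]);e=p[:2]-[532,213.5];print('disp coords',e@d,e@l)
c=cam('side');save(c,'sd1',150,180,350,330,4)
E
```

```text
[403.4378656  203.77326677 121.04388835] [[-0.001, 0.998, 0.061], [-0.0, 0.061, -0.998], [-1.0, -0.001, 0.0]] 0.0021001449693355562 [-0.69393415  0.01111985  0.53681831]
disp coords -128.91270019707716 -2.085058531495539
```

View pics/sd1.png

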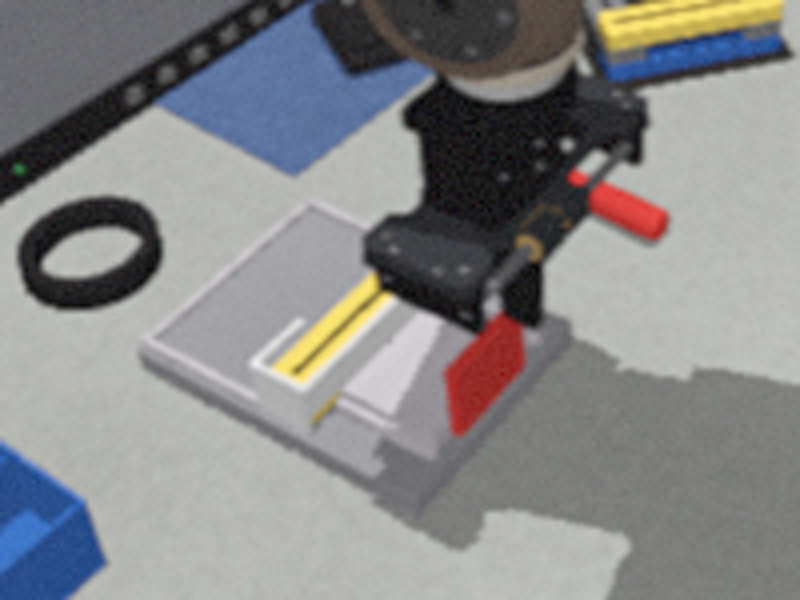

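```bash
python3 - <<'E'
from h import *
c=cam('side');print((-c['R'].T@c['t']).round())
a=np.radians(3.4);d=np.array([np.cos(a),np.sin(a)])
def P(x,y,z): return [532+x*d[0]-y*d[1],213.5+x*d[1]+y*d[0],z]
X=[[403.4,203.8,110],P(-102,35,79),P(-102,-35,79),P(-102,-35,21),P(-102,35,21)]
print((4*(proj(c,X)-[150,180])).round())
w=cam('wrist');save(w,'w2')
E
```

```text
[-24. 692. 789.]
[[523. 321.]
 [452. 379.]
 [520. 306.]
 [524. 369.]
 [459. 443.]]
```

View pics/w2.png

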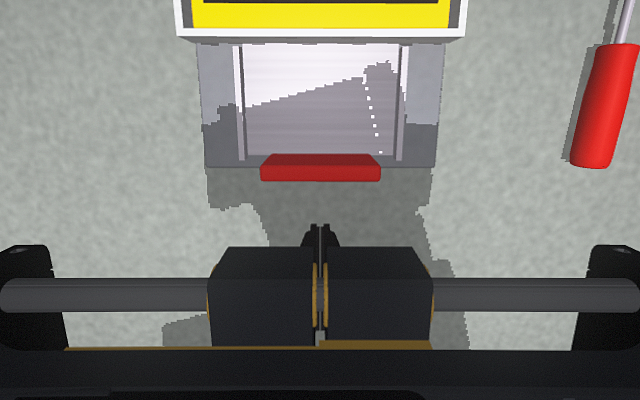

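The wrist view shows the shut fingers at (320,235), centred behind the paddle at (320,168). Both views agree with the measurements, so I'll descend and push.

apply_moves(increments=[[1,22,0,0,0],[1,22,0,0,0],[1,21,0,0,0],[1,0,10,0,0],[1,0,10,0,0],[1,0,10,0,0],[1,0,8,0,0],[1,0,8,0,0],[1,0,8,0,0],[1,0,0,0,0]])

```text
t: 4.35
eef_pos: [457.6, 207.2, 56.7]
tcp_rot: [-1.586, 1.57, -3.097]
ft_force: [-6.1, 0.8, -2.5]
opening: 0.007
```

apply_moves(increments=[[1,0,8,0,0],[1,0,8,0,0],[1,0,6,0,0],[1,0,4,0,0],[1,0,0,0,0]])

```text
t: 4.85
eef_pos: [482.7, 208.7, 56.7]
tcp_rot: [-1.49, 1.569, -3.001]
ft_force: [-7.1, 1.9, -3.0]
opening: 0.006
```

apply_moves(increments=[[1,0,3,0,0],[1,0,2,0,0],[1,0,0,0,0]])

```text
t: 5.15
eef_pos: [487.3, 209.0, 56.7]
tcp_rot: [-1.467, 1.568, -2.979]
ft_force: [-8.6, 1.4, -2.1]
opening: 0.008
```

apply_moves(increments=[[1,0,2,0,0],[1,0,0,0,0]])

```text
t: 5.35
eef_pos: [487.8, 209.0, 56.7]
tcp_rot: [-1.449, 1.565, -2.96]
ft_force: [-15.4, 2.0, 3.4]
opening: 0.005
```

Now a sharp rise at the stop. One more millimetre to be sure, then back off.

apply_moves(increments=[[1,0,1,0,0],[1,0,0,0,0],[1,0,0,0,0]])

```text
t: 5.65
eef_pos: [487.8, 209.0, 56.7]
tcp_rot: [-1.441, 1.564, -2.952]
ft_force: [-19.1, 1.0, 6.7]
opening: 0.005
```

apply_moves(increments=[[1,0,-8,0,0],[1,0,-8,0,0],[1,0,-10,0,0],[1,0,-12,0,0],[1,0,-12,0,0],[1,0,-12,0,0],[1,0,-12,0,0],[1,0,-10,0,0],[1,0,-5,0,0],[1,0,0,0,0]])

```text
t: 6.65
eef_pos: [401.7, 204.0, 55.7]
tcp_rot: [1.594, 1.571, 0.083]
ft_force: [0.2, -0.0, 0.3]
opening: 0.005
```

apply_moves(increments=[[1,-30,0,0,0],[1,-35,0,0,0],[1,-35,0,0,0],[1,-35,0,0,0],[1,-35,0,0,0],[0.5,0,30,0,-8.5],[0.5,0,30,0,0],[0.5,0,0,0,8.5]])

```text
t: 7.45
eef_pos: [464.6, 212.3, 225.9]
tcp_rot: [1.768, 1.568, 0.256]
ft_force: [-0.4, -0.8, 0.0]
opening: 0.198
```

```bash
python3 - <<'E'
from h import *
s=status.state();print(s['eef_pos'],s['opening'])
c=cam('wrist');save(c,'w3');np.savez('w3.npz',**{k:c[k] for k in('pixels','K','R','t','D')})
E
```

```text
[464.5775595  212.34313041 225.9275949 ] 0.19796657923977523
```

View pics/w3.png

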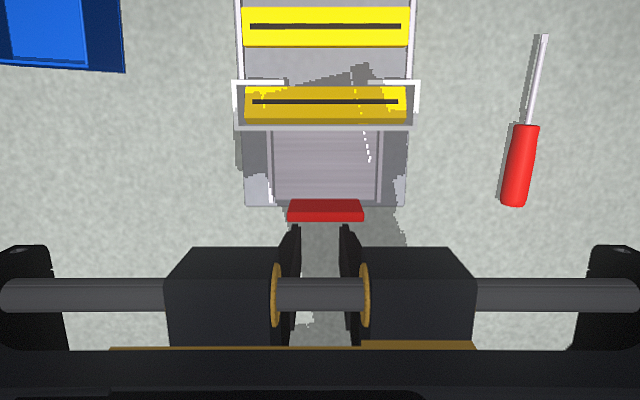

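The bar is out at (325,26) on the deck, the spare (326,104) has sunk into the magazine, and the paddle is back at (325,210). Now the bar's pose, and the tower's from the earlier scene view.

```bash
python3 - <<'E'
from h import *
c=dict(np.load('w3.npz').items())
def bar(roi,z):
    m=mask(c,'y',roi);m=cv2.morphologyEx(m,cv2.MORPH_CLOSE,np.ones((9,9)))
    r=cv2.minAreaRect(np.vstack(cv2.findContours(m,0,1)[0])); b=cast(c,cv2.boxPoints(r),z); print(b.round(1).tolist(),b.mean(0))
    g=cv2.cvtColor(c['pixels'],cv2.COLOR_RGB2GRAY).astype(float);y0,y1=(18,36) if z==36 and roi[1]<50 else (95,108)
    P=[];
    for x in range(254,396):
        w=np.clip(70-g[y0:y1,x],0,None); 
        if w.sum()>50:P.append((x,(w*np.arange(y0,y1)).sum()/w.sum()))
    Q=cast(c,P,z);v=cv2.fitLine(Q.astype(np.float32),2,0,.01,.01).ravel();print('stripe yaw',np.degrees(np.arctan2(-v[0],v[1]))%180,Q.mean(0))
bar((230,0,420,60),36);bar((230,80,420,130),36)
s=status.state();R=Ro.from_euler('xyz',s['tcp_rot']).as_matrix();print(R.round(3).tolist())
E
```

```text
[[610.5, 292.0], [619.2, 144.6], [586.7, 140.5], [577.7, 292.0]] [598.51952182 217.30001611]Traceback (most recent call last):
  File "<stdin>", line 12, in <module>
  File "<stdin>", line 11, in bar
  File "h.py", line 8, in cast
    p=cv2.undistortPoints(np.array(px,float).reshape(-1,1,2),c['K'],c['D'])[:,0]
      ~~~~~~~~~~~~~~~~~~~^^^^^^^^^^^^^^^^^^^^^^^^^^^^^^^^^^^^^^^^^^^^^^^^^^
cv2.error: OpenCV(4.12.0) /io/opencv/modules/calib3d/src/undistort.dispatch.cpp:347: error: (-215:Assertion failed) CV_IS_MAT(_src) && CV_IS_MAT(_dst) && (_src->rows == 1 || _src->cols == 1) && (_dst->rows == 1 || _dst->cols == 1) && _src->cols + _src->rows - 1 == _dst->rows + _dst->cols - 1 && (CV_MAT_TYPE(_src->type) == CV_32FC2 || CV_MAT_TYPE(_src->type) == CV_64FC2) && (CV_MAT_TYPE(_dst->type) == CV_32FC2 || CV_MAT_TYPE(_dst->type) == CV_64FC2) in function 'cvUndistortPointsInternal'
```

apply_moves(increments=[[0.5,0,34,0,0],[0.5,0,34,1,0],[0.5,0,34,1,0],[0.5,0,32.5,1,0],[0.5,0,0,0,-8.5],[0.5,0,0,0,-8.5],[0.5,0,0,0,-8.5],[0.5,0,0,0,-8.5],[0.5,0,0,0,-8.5],[0.5,0,0,0,-8.5]])

```text
t: 8.5
eef_pos: [595.7, 216.8, 225.5]
tcp_rot: [-1.644, 1.571, -2.257]
ft_force: [-1.1, -0.5, -1.2]
opening: 0.502
```

apply_moves(increments=[[0.5,0,0,0,-8.5],[0.5,0,0,0,-8.5],[0.5,0,0,0,-8.5],[0.5,0,0,0,-8.5],[0.5,0,0,0,-5],[0.5,35,0,0,0],[0.5,35,0,0,0],[0.5,30,0,0,0],[0.5,0,0,0,0],[0.5,0,0,0,0]])

```text
t: 9.5
eef_pos: [596.0, 217.0, 126.1]
tcp_rot: [-2.75, 1.571, -2.69]
ft_force: [-0.1, -0.8, 0.8]
opening: 0.499
```

```bash
python3 - <<'E'
from h import *
s=status.state();R=Ro.from_euler('xyz',s['tcp_rot']).as_matrix();p=np.array(s['eef_pos']);print(p,R.round(3).tolist(),s['opening'])
c=cam('wrist');a=cam('scene')
A=a['pixels'][150:310,330:490]
cv2.imwrite('pics/g1.png',np.hstack([c['pixels'][:,120:520],cv2.resize(A,(400,400),interpolation=2)])[:,:,::-1])
E
```

```text
[596.02758967 216.95079552 126.13960698] [[-0.0, -0.061, 0.998], [-0.0, 0.998, 0.061], [-1.0, -0.0, -0.0]] 0.49890968476958814
```

View pics/g1.png

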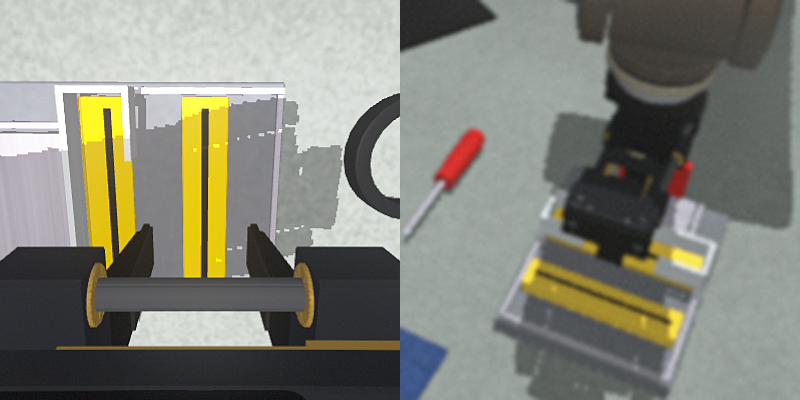

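The bar's stripe is at about x=205, against the finger middle at about 200, so the hand is about 3.5 mm short in x. I'll correct that, descend and grip.

apply_moves(increments=[[0.5,0,0,3.5,0],[0.5,30,0,0,0],[0.5,30,0,0,0],[0.5,20,0,0,0],[0.5,11,0,0,0],[0.5,0,0,0,0],[0.5,0,0,0,0]])

```text
t: 10.3
eef_pos: [599.9, 217.3, 35.8]
tcp_rot: [0.164, 1.569, 0.223]
ft_force: [0.2, -0.4, -0.1]
opening: 0.5
```

apply_moves(increments=[[1,0,0,0,0],[1,0,0,0,0],[1,0,0,0,0],[1,0,0,0,0],[1,0,0,0,0],[1,0,0,0,0]])

```text
t: 10.9
eef_pos: [599.6, 217.2, 35.5]
tcp_rot: [0.179, 1.569, 0.239]
ft_force: [-0.7, -0.5, 6.4]
opening: 0.333
```

Gripped (opening 31.6 mm). I'll lift, turn, and move beside the tower for a close look.

apply_moves(increments=[[1,-10,0,0,0],[1,-25,0,0,0],[1,-35,0,0,0],[1,-35,0,0,0],[1,-35,0,0,0],[1,-30,0,0,8.3],[1,0,0,0,8.3],[1,0,0,0,8.3],[1,0,0,0,8.3],[1,0,0,0,8.2]])

```text
t: 11.9
eef_pos: [599.0, 217.1, 205.3]
tcp_rot: [1.007, 1.571, 0.338]
ft_force: [-0.1, -0.1, -0.6]
opening: 0.335
```

apply_moves(increments=[[1,0,-12,14,0],[1,0,-22.5,25.5,0],[1,0,-22.5,25.5,0],[1,0,-22.5,25.5,0],[1,0,-22.5,25.5,0],[1,0,-22.5,25.5,0],[1,0,-22.5,25.5,0],[1,0,-22.5,25.5,0],[1,0,-22.5,25.5,0],[1,0,-22.5,25.5,0]])

```text
t: 12.9
eef_pos: [658.8, -104.3, 205.0]
tcp_rot: [-0.763, 1.571, -1.422]
ft_force: [0.6, 0.5, -0.3]
opening: 0.331
```

apply_moves(increments=[[1,-5,-22.5,25.5,0],[1,-5,-22.5,25.5,0],[1,-5,-22.5,25.5,0],[1,-5,-22.5,25.5,0],[1,-5,-22.5,25.5,0],[1,-5,-22.5,25.5,0],[1,0,-12,14,0],[1,0,0,0,0],[1,0,0,0,0]])

```text
t: 13.8
eef_pos: [699.4, -321.1, 234.4]
tcp_rot: [-3.136, 1.57, 2.486]
ft_force: [-0.2, 0.1, -0.7]
opening: 0.333
```

```bash
python3 - <<'E'
from h import *
s=status.state();R=Ro.from_euler('xyz',s['tcp_rot']).as_matrix();p=np.array(s['eef_pos']);print(p,R.round(3).tolist(),s['opening'],s['ft_force'])
c=cam('wrist');save(c,'w4');np.savez('w4.npz',p=p,RT=R,**{k:c[k] for k in('pixels','K','R','t','D')})
E
```

```text
[ 699.43779603 -321.06094577  234.4094687 ] [[-0.001, 0.615, 0.789], [0.001, 0.789, -0.615], [-1.0, -0.0, -0.001]] 0.33307584651719696 [-0.17077008  0.11090589 -0.67037573]
```

View pics/w4.png

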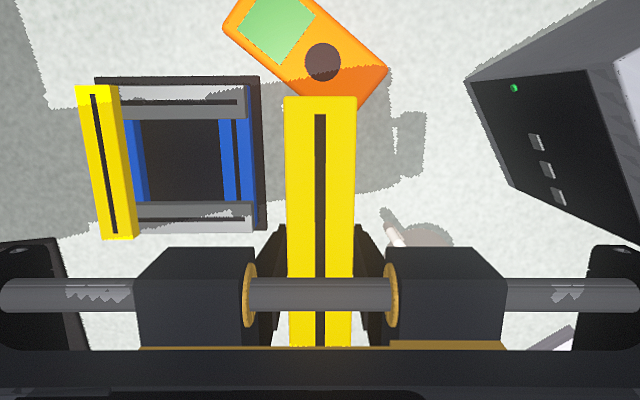

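The wrist view shows the tower at (180,155), with the mate at (105,162), grey bars at rows 105 and 215, and the mat edged from (96,77) to (265,230). The held bar is at (320,220), straight, and its far end at row 96. Now precise measurement.

```bash
cat > m.py <<'E'
from h import *
c=dict(np.load('w4.npz').items());p=c['p'];RT=c['RT'];ty=RT[:2,1];tz=RT[:2,2]
g=cv2.GaussianBlur(cv2.cvtColor(c['pixels'],cv2.COLOR_RGB2GRAY),(3,3),0).astype(float)
T=lambda Q:np.c_[(Q-p[:2])@tz,(Q-p[:2])@ty].round(1)   # tool z, tool y coords
def fit(P,z):
    Q=T(cast(c,np.array(P,float).copy(),z));v=cv2.fitLine(Q.astype(np.float32),cv2.DIST_HUBER,0,.01,.01).ravel();return Q,v
def dark(line,half,vert):
    (a,b)=line;out=[]
    for u in np.linspace(0.05,.95,80):
        x=a[0]+u*(b[0]-a[0]);y=a[1]+u*(b[1]-a[1])
        if vert: r=int(round(y));k=np.arange(int(x-half),int(x+half)+1);v=g[r,k]
        else: r=int(round(x));k=np.arange(int(y-half),int(y+half)+1);v=g[k,r]
        w=np.clip(np.median(v)*.75-v,0,None)
        if w.sum()>0:
            q=(w*k).sum()/w.sum(); out.append((q,r) if vert else (r,q))
    return out
for n,l,h,vt,z in (('mate',((93,94),(115,233)),8,1,54),('mid_up',((132,101),(240,101)),6,0,38),('mid_lo',((140,219),(240,218)),6,0,38),('low',((233,117),(237,200)),6,1,22)):
    P=dark(l,h,vt)
    if len(P)<5: print(n,'few');continue
    Q,v=fit(P,z);an=np.degrees(np.arctan2(v[1],v[0]));print(n,len(P),'angle',an%180,'mid',Q.mean(0).round(1),'at0: z=',v[2],'y=',v[3],'slope',v[0]/v[1] if vt else v[1]/v[0])
m=mask(c,'y',(60,70,150,250));ys,xs=np.nonzero(m);print('mate rows',ys.min(),ys.max(),'cols at ends',xs[ys==ys.min()+1].min(),xs[ys==ys.min()+1].max(),xs[ys==ys.max()-1].min(),xs[ys==ys.max()-1].max())
print('mate corners',T(cast(c,[[77,ys.min()],[110,ys.min()],[103,ys.max()+1],[134,ys.max()+1]],54)).tolist())
m=mask(c,'y',(270,80,370,230));ys,xs=np.nonzero(m);zt=p[2]+.5
print('held',ys.min(),[(r,xs[ys==r].min(),xs[ys==r].max()+1) for r in (105,160,210)])
print(T(cast(c,[[320.,float(ys.min())]],zt)),[T(cast(c,[[float(xs[ys==r].min()),r],[float(xs[ys==r].max()+1),r]],zt)).tolist() for r in (105,160,210)])
print('grey row profile up',g[101,236:262:1].astype(int).tolist(),'\nlo',g[212,236:266].astype(int).tolist())
print('mat corners',T(cast(c,[[95,77],[259,76],[266,230]],6.)).tolist())
E
python3 m.py
```

```text
mate 80 angle 90.59156 mid [-206.2   12.2] at0: z= -206.2 y= 12.18125 slope -0.0103249205
mid_up 80 angle 0.66882414 mid [-128.6   69.6] at0: z= -125.22 y= 69.69 slope 0.011673714
mid_lo 80 angle 0.68970764 mid [-135.7  -48.1] at0: z= -132.68 y= -48.12 slope 0.012038251
low 80 angle 90.59647 mid [-88.2  12.5] at0: z= -88.36 y= 25.470001 slope -0.0104107605
mate rows 84 239 cols at ends 75 116 102 133
mate corners [[-218.7, 85.3], [-189.3, 85.5], [-218.9, -64.9], [-187.9, -64.9]]
held 80 [(105, np.int64(283), np.int64(357)), (160, np.int64(285), np.int64(356)), (210, np.int64(286), np.int64(354))]
[[-0.5 81.3]] [[[-16.3, 71.2], [15.3, 71.2]], [[-16.1, 47.5], [15.5, 47.5]], [[-16.2, 24.2], [15.2, 24.2]]]
grey row profile up [69, 109, 128, 126, 125, 125, 125, 122, 108, 91, 86, 85, 79, 75, 70, 63, 61, 61, 62, 62, 62, 62, 62, 57, 69, 117] 
lo [121, 121, 121, 121, 122, 121, 121, 120, 121, 121, 121, 121, 121, 121, 117, 104, 89, 84, 81, 77, 71, 64, 63, 71, 76, 76, 75, 76, 73, 66]
mat corners [[-230.1, 93.8], [-63.0, 95.4], [-62.3, -72.3]]
```

The tower is consistent: both spacings are 118 mm, and the yaw is +0.65° relative to the tool. The place is at tool z −88.2, y +11.3, and the held bar sits at (−0.4, 0.1). I'll move over it and check again from near.

apply_moves(increments=[[1,0,2.8,-22,0],[1,0,2.8,-22,0],[1,0,2.8,-22,0],[1,0,2.8,-21.8,-0.65],[1,30,0,0,0],[1,30,0,0,0],[1,30,0,0,0],[1,30,0,0,0],[1,0,0,0,0],[1,0,0,0,0]])

```text
t: 14.85
eef_pos: [638.1, -257.0, 115.5]
tcp_rot: [1.116, 1.571, 0.466]
ft_force: [0.1, -0.1, -0.0]
opening: 0.331
```

```bash
python3 - <<'E'
from h import *
s=status.state();R=Ro.from_euler('xyz',s['tcp_rot']).as_matrix();p=np.array(s['eef_pos'])
z=np.load('w4.npz');e=p[:2]-z['p'][:2];print(p,R.round(3).tolist(),'moved z,y',e@z['RT'][:2,2],e@z['RT'][:2,1])
c=cam('wrist');save(c,'w5');np.savez('w5.npz',p=p,RT=R,**{k:c[k] for k in('pixels','K','R','t','D')})
E
```

```text
[ 638.08432732 -256.98313707  115.52241659] [[0.0, 0.605, 0.796], [0.0, 0.796, -0.605], [-1.0, 0.0, 0.0]] moved z,y -87.77992950934414 12.841040072709237
```

View pics/w5.png

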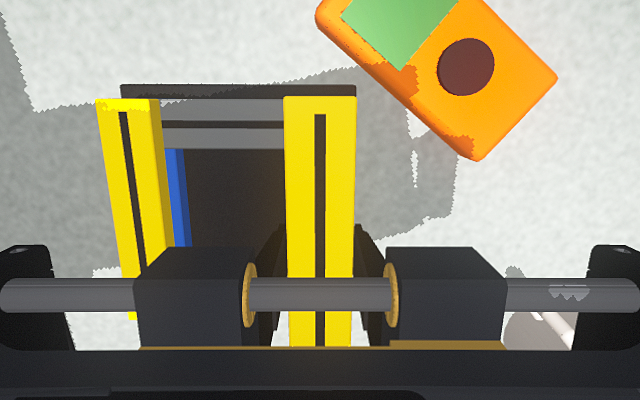

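The view shows the held bar at (320,220), the mate at (130,190) parallel to it, and the upper grey bar's stripe at row 125. I'll remeasure from here.

```bash
sed -e 's/w4/w5/' -e '/^for n,l,h/,$d' m.py > m2.py; cat >> m2.py <<'E'
for n,l,h,vt,z in (('mate',((123,112),(138,240)),9,1,54),('mid_up',((168,125),(280,125)),6,0,38),('held',((320,115),(320,230)),14,1,p[2]+.5)):
    P=dark(l,h,vt);Q,v=fit(P,z);print(n,len(P),np.degrees(np.arctan2(v[1],v[0]))%180,'mid',Q.mean(0).round(1))
hs=cv2.cvtColor(c['pixels'],cv2.COLOR_RGB2HSV)
def end(x0,x1):
    r=[np.nonzero((hs[80:130,x,1]>130)&(hs[80:130,x,0]>20)&(hs[80:130,x,0]<35))[0].min()+80 for x in range(x0,x1)];return np.median(r)
a=end(110,150);b=end(295,345);print(a,b,'mate end y',T(cast(c,[[130.,a]],54))[0],'held end y',T(cast(c,[[320.,b]],p[2]+.5))[0])
print(status.state()['eef_pos'])
E
python3 m2.py
```

```text
mate 80 89.90595 mid [-118.4   26.2]Traceback (most recent call last):
  File "m2.py", line 18, in <module>
    P=dark(l,h,vt);Q,v=fit(P,z);print(n,len(P),np.degrees(np.arctan2(v[1],v[0]))%180,'mid',Q.mean(0).round(1))
                       ~~~^^^^^
  File "m2.py", line 6, in fit
    Q=T(cast(c,np.array(P,float).copy(),z));v=cv2.fitLine(Q.astype(np.float32),cv2.DIST_HUBER,0,.01,.01).ravel();return Q,v
        ~~~~^^^^^^^^^^^^^^^^^^^^^^^^^^^^^^
  File "h.py", line 8, in cast
    p=cv2.undistortPoints(np.array(px,float).reshape(-1,1,2),c['K'],c['D'])[:,0]
      ~~~~~~~~~~~~~~~~~~~^^^^^^^^^^^^^^^^^^^^^^^^^^^^^^^^^^^^^^^^^^^^^^^^^^
cv2.error: OpenCV(4.12.0) /io/opencv/modules/calib3d/src/undistort.dispatch.cpp:347: error: (-215:Assertion failed) CV_IS_MAT(_src) && CV_IS_MAT(_dst) && (_src->rows == 1 || _src->cols == 1) && (_dst->rows == 1 || _dst->cols == 1) && _src->cols + _src->rows - 1 == _dst->rows + _dst->cols - 1 && (CV_MAT_TYPE(_src->type) == CV_32FC2 || CV_MAT_TYPE(_src->type) == CV_64FC2) && (CV_MAT_TYPE(_dst->type) == CV_32FC2 || CV_MAT_TYPE(_dst->type) == CV_64FC2) in function 'cvUndistortPointsInternal'
```

Empty stripe detections: the window median is too dark or bright there. I'll use the 75th percentile.

```bash
sed -i 's/np.median(v)\*.75/np.percentile(v,75)*.75/' m2.py; python3 m2.py; python3 - <<'E'
import numpy as np,cv2
g=cv2.cvtColor(np.load('w5.npz')['pixels'],7).astype(int);print(g[84:155,220].tolist(),g[160,300:340].tolist())
E
```

```text
mate 80 89.88709 mid [-118.4   26.2]
mid_up 80 5.8515514e-07 mid [-62.4  57.6]
held 80 90.0 mid [-0.6 41.5]
99.0 96.0 mate end y [-112.5   73.1] held end y [-0.5 74.9]
[ 638.48163907 -257.36328532  116.41907347]
[106, 61, 71, 74, 74, 75, 73, 57, 57, 59, 57, 60, 60, 57, 54, 118, 121, 124, 124, 124, 123, 122, 125, 121, 121, 123, 121, 122, 123, 120, 121, 122, 121, 122, 121, 128, 94, 58, 51, 52, 53, 55, 51, 43, 97, 121, 120, 122, 119, 118, 118, 120, 117, 119, 118, 118, 122, 118, 120, 119, 120, 119, 122, 117, 90, 55, 48, 53, 49, 51, 48] [206, 207, 205, 207, 205, 205, 206, 204, 208, 206, 207, 207, 209, 220, 134, 65, 64, 67, 64, 68, 67, 67, 65, 65, 55, 125, 212, 211, 208, 207, 207, 207, 208, 206, 207, 207, 207, 207, 207, 208]
```

Apart from a −1.5 mm shift along y, everything agrees (mate offset 117.8 mm, angle 0.1°). I'll correct that and lower.

apply_moves(increments=[[1,20,-1.5,0,0],[1,20,0,0,0],[1,12,0,0,0],[1,5,0,0,0],[1,0,0,0,0],[1,0,0,0,0]])

```text
t: 15.5
eef_pos: [637.5, -259.0, 58.8]
tcp_rot: [0.195, 1.569, -0.457]
ft_force: [-0.1, 0.2, -1.1]
opening: 0.335
```

apply_moves(increments=[[1,2,0,0,0],[1,1,0,0,0],[1,0,0,0,0]])

```text
t: 15.8
eef_pos: [637.0, -258.8, 54.8]
tcp_rot: [0.388, 1.571, -0.264]
ft_force: [0.5, -0.6, -0.5]
opening: 0.333
```

apply_moves(increments=[[1,1,0,0,0],[1,0,0,0,0],[1,0,0,0,0]])

```text
t: 16.1
eef_pos: [637.0, -258.8, 53.6]
tcp_rot: [1.159, 1.571, 0.507]
ft_force: [-0.7, 0.2, -1.5]
opening: 0.334
```

apply_moves(increments=[[1,0.7,0,0,0],[1,0,0,0,0],[1,0,0,0,0]])

```text
t: 16.4
eef_pos: [637.0, -258.8, 53.5]
tcp_rot: [0.126, 1.57, -0.526]
ft_force: [-2.1, 1.1, 5.2]
opening: 0.334
```

Contact (5 N). Release and lift.

apply_moves(increments=[[0.6,0,0,0,0],[0.55,0,0,0,0],[0.5,0,0,0,0],[0.5,0,0,0,0],[0.5,-10,0,0,0],[0.5,-25,0,0,0],[0.5,-35,0,0,0],[0.5,-35,0,0,0],[0.5,-35,0,0,0],[0.5,-35,0,0,0]])

```text
t: 17.4
eef_pos: [636.8, -258.7, 230.4]
tcp_rot: [0.201, 1.57, -0.451]
ft_force: [0.6, -1.0, 0.2]
opening: 0.501
```

apply_moves(increments=[[0.5,0,-20,20,0],[0.5,0,-20,20,0],[0.5,0,0,20,0],[0.5,0,0,0,0],[0.5,0,0,0,0]])

```text
t: 17.9
eef_pos: [660.1, -326.7, 228.0]
tcp_rot: [2.918, 1.57, 2.266]
ft_force: [0.8, 1.1, 0.9]
opening: 0.502
```

```bash
python3 - <<'E'
from h import *
s=status.state();R=Ro.from_euler('xyz',s['tcp_rot']).as_matrix();p=np.array(s['eef_pos']);print(p,s['opening'],s['t'])
c=cam('wrist');save(c,'w6');np.savez('w6.npz',p=p,RT=R,**{k:c[k] for k in('pixels','K','R','t','D')})
E
```

```text
[ 660.11038874 -326.66221238  227.99845045] 0.5023303199853428 17.9
```

View pics/w6.png

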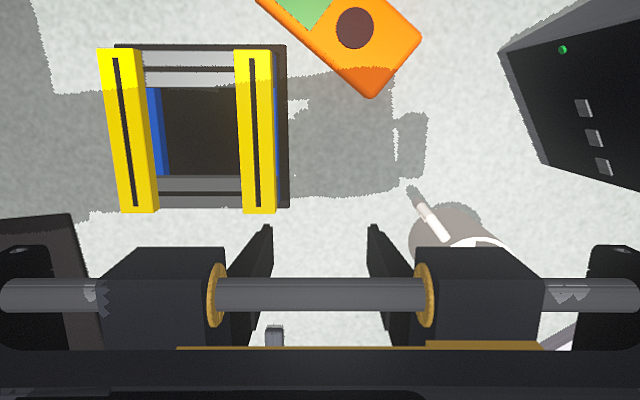

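The bar lies at (256,130), parallel to the mate at (127,132), flat across both grey bars. A numeric check next.

```bash
sed -e 's/w5/w6/' -e '/^for n,l,h/,$d' m2.py > m3.py; cat >> m3.py <<'E'
for n,l,h,vt,z in (('mate',((115,58),(138,206)),8,1,54),('bar',((253,58),(258,207)),8,1,54),('mid_up',((150,69),(232,69)),6,0,38),('mid_lo',((165,193),(232,193)),6,0,38)):
    P=dark(l,h,vt);Q,v=fit(P,z);print(n,len(P),np.degrees(np.arctan2(v[1],v[0]))%180,'mid',Q.mean(0).round(1))
for x0,x1 in ((108,138),(238,270)):
    for nm,xa,xb,lo,hi in (('top',x0,x1-8,35,120),('bot',x0+22 if x0<200 else x0+8,x1+10 if x0<200 else x1,120,235)):
        m=mask(c,'y');r=[];
        for x in range(xa,xb):
            q=np.nonzero(m[lo:hi,x])[0]+lo
            if len(q): r.append(q.min() if nm=='top' else q.max()+1)
        print(nm,np.median(r),T(cast(c,[[(xa+xb)/2.,float(np.median(r))]],54))[0])
E
python3 m3.py
```

```text
mate 80 90.00001 mid [-178.2   42.5]
bar 80 90.04909 mid [-60.2  42.3]
mid_up 80 9.43894e-07 mid [-118.6   99.5]
mid_lo 80 0.013676661 mid [-122.1  -18.6]
top 48.0 [-173.3  114.9]
bot 213.0 [-175.7  -34.1]
top 49.0 [-60.9 114.5]
bot 214.0 [-60.6 -35.1]
```

```bash
python3 -c "
from cell import env,status
print(status.state()['t']);print(env.job_done())"
```

```text
17.95
the job is handed in; nothing more can be done
None
```

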